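# Show the apprentice what to use for the next book

### The arm

A 6-joint arm with a two-finger parallel gripper is mounted at the origin on the work surface; the furniture and walls round the work are solid. World frame = base frame: x ahead of the robot, y to its left, z up, the work surface at z = 0. Lengths are in mm, angles in rad, forces in N, time in s.
With the tool pointing down it reaches from about 275 to 750 mm from the base axis. Payload 10.2 kg.
Tool frame: the origin (TCP) lies between the finger pads; the fingertips stand 11 mm ahead of it and the grasp point (between the pads) lies 8 mm behind it; z points along the fingers, y is the line along which they close (so a half turn about z gives the same grasp; the last joint's range is limited). The gripper opens to 85 mm and grips with 20 to 120 N. Pads are 22 mm wide; open, the fingers measure 114 mm over their backs; the gripper's body (76 mm by 85 mm) begins 54 mm behind the grasp point. The pads swing forward as they close: fully open they stand 13 mm farther back than shut.
Start: joints at [-1.535, 0.313, 1.498, -0, 1.331, -0.223], TCP at [134.345, -507.526, 242.294] pointing down, gripper open.
Joint ranges: [-2.94, 2.94], [-0.97, 2.17], [0.19, 2.56], [-1.23, 4.37], [0.02, 3.11], [-2.88, 2.88]. Speed limits (rad/s): [2.39, 2.39, 3.01, 3.14, 3.14, 3.14].

### API

Orientations are given as a unit quaternion [w, x, y, z].
In Python, from rig import sense, eyes, finish_job gives the robot as it stands.
- The arm moves only by the shell command python3 -m jog 'ROWS' [FORCE]. ROWS is JSON, a list of rows, each a list of 7 numbers: the shift along the tool's x, y, z in m, then the turn, a rotation vector about the tool's x, y, z in rad, then the finger opening in m, from 0 to 0.0854. In form: [[dx, dy, dz, rx, ry, rz, gripper], ...]. A call has 1 to 5 rows; each row shifts and turns the commanded pose from where the row before left it, along the tool's axes as they then stand; what a row does not reach is not made up. A row lasts 1/10 s, in which the tool goes at most 50 mm and 8.59 degrees, less where a joint would pass 70% of its speed; a pose out of reach is approached as far as the arm can. A call is refused whole if a number of a shift passes 0.05 or a number of a turn 0.15, either way. A call with a gripper value outside its range is refused whole. The fingers move at their own pace and stop on an object; FORCE is the grip in N (left out, the last holds). Time passes only in rows, so rows that do not move let the fingers close. It gives the time, the measured TCP pose, the force, the opening and the grip force at its end, in the units of the state.
- sense(): the state, without advancing time (a new reading comes with each control period).
- eyes.capture(name): name is "scene" or "top"; returns the picture (480x640x3 uint8, red, green, blue); there is no depth.
- eyes.calibration(name): a dict with "fx", "fy", "cx", "cy" (pixels), "cam_to_world" (4x4, takes a point from camera to world coordinates). Camera axes: x right, y down, z forward; pixel columns grow to the right and rows downward; lengths in mm; the calibration is good to about 2 mm. A picture is of the moment at which its call begins. calibration takes no time and is no camera call.
- finish_job(): hands the job in; it is judged then, once.
The state is a dict: "time_s": time; "joints": joint angles; "dq": joint speeds; "tau": joint torques, N m; "eef_pos": TCP position; "ee_rot": TCP orientation; "force": force on the tool from outside, world axes, zero at the start; "wrist_torque": the same for the moment, N m; "grip_width": opening from 0.0 (shut) to 1.0 (fully open); "grip_force": force on a finger pad.
Only numpy, scipy, OpenCV 4.12 (cv2) and the standard library are available. Lean on these libraries where they do the work, as an engineer would, in place of code of your own. Each camera call takes 0.05 s, during which the arm holds its last target. There are 200 camera calls.

### The job

Show the apprentice how to paste up the next book by pointing, with the fingers straight down and their tips about 3 cm above the thing, at first the lid of the paste jar, then the bristles of the paste brush, then the middle of the cover of the thickest of the three books, staying about two seconds over each; finish still pointing at that book. Touch and move nothing, and travel well above the table so that you never dip down over the other two books or the white bottle.

Things in the scene. Friction and masses are not known exactly. Their poses are not given: they have to be found in the camera images.
- jar_top (a point): centre of the lid's upper face of the paste jar: round jar 65 mm across and 109 mm tall with a broad flat lid 61 mm across, standing upright; z up. It stands nearer the robot than the books, and may have changed places with the white bottle
- bristles (a point): middle of the upper side of the bristles of the flat paste brush, which lies on the table left of the books, pointing any way: 219 mm long, bristles 36 mm wide and 46 mm long at one end, 16 mm thick, slim round wooden handle at the other; the point's own -y axis points out along the bristles, +y to the handle (the handle's end is 197 mm away), z up
- book_thick_cover (a point): the thickest book: plain pale hardcover book, 150 x 222 mm in plan and 34 mm thick, lying flat on the table with its long side roughly away from the robot; the three books lie side by side in any order; this point is the middle of the upper cover, z up
- book_mid_cover (a point): one of the two thinner books, not to be pointed at: plain pale hardcover book, 140 x 202 mm in plan and 22 mm thick, lying flat on the table with its long side roughly away from the robot; the three books lie side by side in any order; this point is the middle of the upper cover, z up
- book_small_cover (a point): the smallest and thinnest book, not to be pointed at: plain pale hardcover book, 125 x 172 mm in plan and 16 mm thick, lying flat on the table with its long side roughly away from the robot; the three books lie side by side in any order; this point is the middle of the upper cover, z up
- bottle_top (a point): top of the cap of a slim upright white plastic bottle, 49 mm across and 114 mm tall, with a narrow cap 29 mm across; not to be pointed at; it stands near the jar, 85 mm or more from centre to centre. No other thing that stands within the work is taller (a pen pot 147 mm tall stands behind the brush, far left)
Things that resemble listed ones, but are neither listed nor needed, are in the scene too. Leave any orange or yellow look-alike of the part that bears jar_top alone.

How it is judged (in metres and radians):
On the way, in this order (a step that is already met when the one before it is completed fails the run):
1. pointing at the lid of the paste jar (horizontal distance between the grasp point and jar_top below 0.03 m and z of the grasp point in the frame of jar_top between 0.02 and 0.085 m), for 1.5 s.
2. pointing at the bristles of the brush (horizontal distance between the grasp point and bristles below 0.025 m and z of the grasp point in the frame of bristles between 0.02 and 0.085 m), for 1.5 s.
3. pointing at the middle of the thickest book (horizontal distance between the grasp point and book_thick_cover below 0.05 m and z of the grasp point in the frame of book_thick_cover between 0.02 and 0.085 m), for 1.5 s.
At the end, for the whole second after the job is handed in: the fingertips are still just above (0 to about 65 mm) the cover of the thickest book, within 50 mm of its middle, touching nothing, and no book, jar, brush or bottle has moved by 8 mm (all of step 3 and distance of each of jar_top, bristles, book_thick_cover, book_mid_cover, book_small_cover, bottle_top from where it was at the start of the episode below 0.008 m).
It fails at once if the fingers or the arm touch something (contact force between any of the fingers, the arm and anything else above 0.5 N).
It fails at once if a book, the jar, the brush or the bottle is pushed or lifted (not (distance of each of jar_top, bristles, book_thick_cover, book_mid_cover, book_small_cover, bottle_top from where it was at the start of the episode below 0.008 m)).
It fails at once if the fingertips dip to within about 40 mm over one of the two thinner books or the white bottle ((horizontal distance between the grasp point and book_mid_cover below 0.05 m and z of the grasp point in the frame of book_mid_cover below 0.06 m) or (horizontal distance between the grasp point and book_small_cover below 0.05 m and z of the grasp point in the frame of book_small_cover below 0.06 m) or (horizontal distance between the grasp point and bottle_top below 0.03 m and z of the grasp point in the frame of bottle_top below 0.06 m)).
It also fails if it takes over 56 s, if anything falls off the work surface, if the arm or the gripper's body presses on something with over 40 N, if the wrist force passes 120 N, or if a joint passes its speed limit or range.

## Working session

There is one attempt and no reset: what is moved stays moved. The work goes in short steps, Python scripts to look and compute and a shell command to move; the robot and the scene stay as the last step left them, time stands still between calls to the robot, and variables do not carry over. Pictures are saved under pics/ and viewed, at most 10 in all, crops included, and the job is handed in when it is done.

```bash
mkdir -p pics; python3 - <<'E'
from rig import sense, eyes
import cv2
for n in("top","scene"):
    cv2.imwrite(f"pics/{n}0.png",eyes.capture(n)[:,:,::-1]); c=eyes.calibration(n); print(n,c)
s=sense();print(s['time_s'],s['eef_pos'],s['ee_rot'],s['grip_width'])
E
```

```text
top {'fx': 614.7469287589231, 'fy': 614.7469287589231, 'cx': 318.0759214017172, 'cy': 249.5532922047361, 'cam_to_world': array([[ 2.32767329e-03, -9.95052410e-01,  9.93241288e-02,
         3.07474522e+02],
       [-9.99966380e-01, -1.53513759e-03,  8.05496792e-03,
        -5.85624714e+01],
       [-7.86263904e-03, -9.93395388e-02, -9.95022530e-01,
         1.38339148e+03],
       [ 0.00000000e+00,  0.00000000e+00,  0.00000000e+00,
         1.00000000e+00]])}
scene {'fx': 462.41328898420073, 'fy': 462.41328898420073, 'cx': 324.44331384805344, 'cy': 244.10677886900004, 'cam_to_world': array([[-4.48385433e-01, -5.88759535e-01,  6.72541979e-01,
        -2.85558364e+02],
       [-8.93815508e-01,  3.00942124e-01, -3.32457030e-01,
         2.83920544e+02],
       [-6.65896534e-03, -7.50197340e-01, -6.61180467e-01,
         8.14152892e+02],
       [ 0.00000000e+00,  0.00000000e+00,  0.00000000e+00,
         1.00000000e+00]])}
0.1 [ 134.35438118 -507.30428837  241.8140151 ] [-5.53728435e-04  9.91639759e-01  1.29035950e-01  6.93206908e-05] 1.0021389364835998
```

View pics/top0.png

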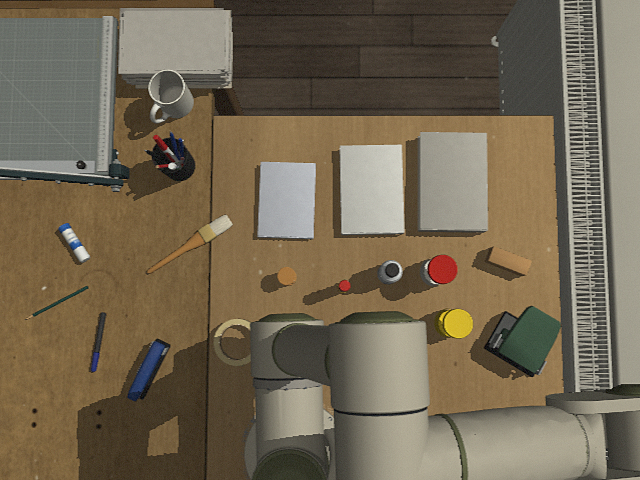

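View pics/scene0.png

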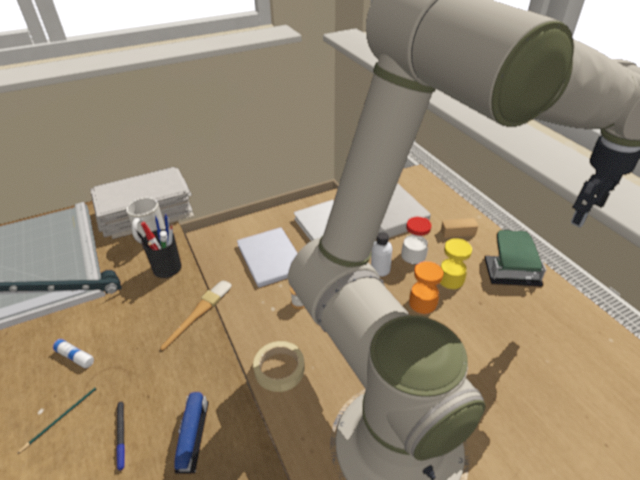

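The top view shows these things:
- **Books:** three lie at about (287,201), (371,190) and (453,182). The right one, which is grey, looks largest.
- **Brush:** the bristles are at about (221,226), with the handle end at (148,272).
- **Jar candidates:** a red lid on a white body at (441,269), a yellow jar at (456,323), and an orange jar hidden under the arm (scene view 425,285). There is also a small red cap at (344,286).
- **Bottle:** the white bottle with the dark cap is at (391,271).

The red-lidded white jar fits the paste jar, because the yellow and orange ones are the look-alikes to leave alone. I'll confirm this in an enlarged crop while measuring.

```bash
cat > h.py <<'E'
import numpy as np
from rig import eyes
def ray(n,u,v,z):
    c=eyes.calibration(n);M=c["cam_to_world"]
    d=M[:3,:3]@[(u-c["cx"])/c["fx"],(v-c["cy"])/c["fy"],1];o=M[:3,3]
    return o+d*(z-o[2])/d[2]
def proj(n,p):
    c=eyes.calibration(n);M=c["cam_to_world"]
    q=M[:3,:3].T@(np.array(p)-M[:3,3]);return q[0]/q[2]*c["fx"]+c["cx"],q[1]/q[2]*c["fy"]+c["cy"]
E
python3 - <<'E'
import cv2,numpy as np
from h import *
im=cv2.imread("pics/top0.png");hsv=cv2.cvtColor(im,cv2.COLOR_BGR2HSV)
m=(((hsv[...,0]<6)|(hsv[...,0]>174))&(hsv[...,1]>150)&(hsv[...,2]>90)).astype(np.uint8)
n,l,st,ce=cv2.connectedComponentsWithStats(m)
for i in range(1,n):
    if st[i,4]>40: print("red",st[i],ce[i],ray("top",*ce[i],109).round(),"d",st[i,2]*1274/614.7)
g=cv2.cvtColor(im,cv2.COLOR_BGR2GRAY);w=((hsv[...,1]<45)&(g>125)).astype(np.uint8);w[:125]=0;w[242:]=0;w[:,:215]=0;w[:,550:]=0
for c in cv2.findContours(w,0,2)[0]:
    if cv2.contourArea(c)>1500:
        r=cv2.minAreaRect(c); print("book",np.round(r[0]),[np.round(ray("top",*r[0],z),0) for z in(16,22,34)],np.array(r[1])*1355/614.7,r[2])
# bristles
for p in[(230,219),(204,238),(221,226),(148,272)]: print("brush",p,ray("top",*p,14).round())
cv2.imwrite("pics/c1.png",cv2.resize(im[120:345,200:520],None,fx=2.5,fy=2.5,interpolation=2))
sc=cv2.imread("pics/scene0.png");cv2.imwrite("pics/c2.png",cv2.resize(sc[170:330,150:470],None,fx=2.5,fy=2.5,interpolation=2))
print("jar in scene",proj("scene",ray("top",441,269,109)),"bottle",ray("top",391.5,270,114))
E
```

```text
red [153 135  15  15  78] [160.1025641  141.15384615] [666. 288. 109.] d 31.08833577354807
red [429 255  28  29 646] [442.48297214 268.7755418 ] [ 395. -306.  109.] d 58.03156011062306
red [339 280  12  11 100] [344.44 285.21] [ 361. -103.  109.] d 24.870668618838454
book [287. 200.] [array([557.,  24.,  16.]), array([556.,  23.,  22.]), array([554.,  23.,  34.])] [123.27617089 165.61919436] 2.12109637260437
book [371. 189.] [array([ 582., -167.,   16.]), array([ 580., -167.,   22.]), array([ 578., -166.,   34.])] [195.1522057  138.80630867] 88.91908264160156
book [453. 181.] [array([ 600., -351.,   16.]), array([ 599., -350.,   22.]), array([ 596., -348.,   34.])] [218.87790301 149.99509619] 88.87670135498047
brush (230, 219) [513. 151.  14.]
brush (204, 238) [470. 209.  14.]
brush (221, 226) [497. 171.  14.]
brush (148, 272) [393. 333.  14.]
jar in scene (np.float64(417.2517414757486), np.float64(224.2187934315223)) bottle [ 391.95913325 -200.11466836  114.        ]
```

View pics/c1.png

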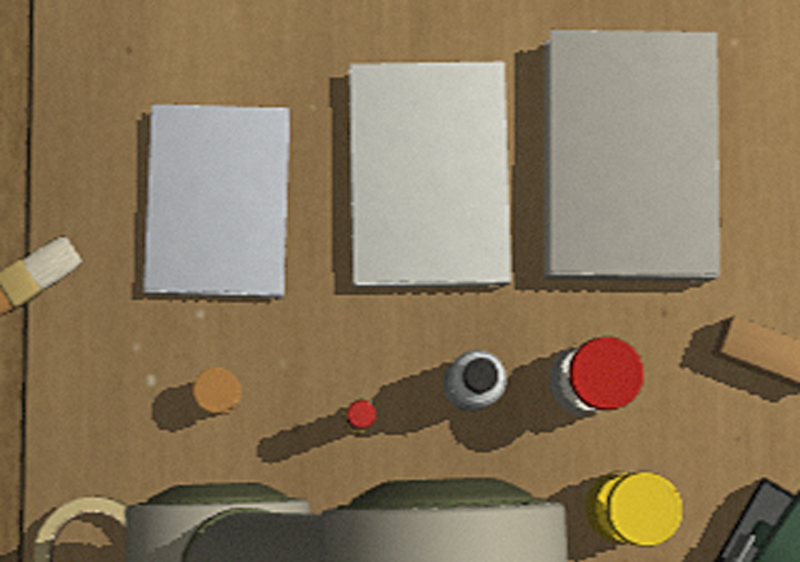

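View pics/c2.png

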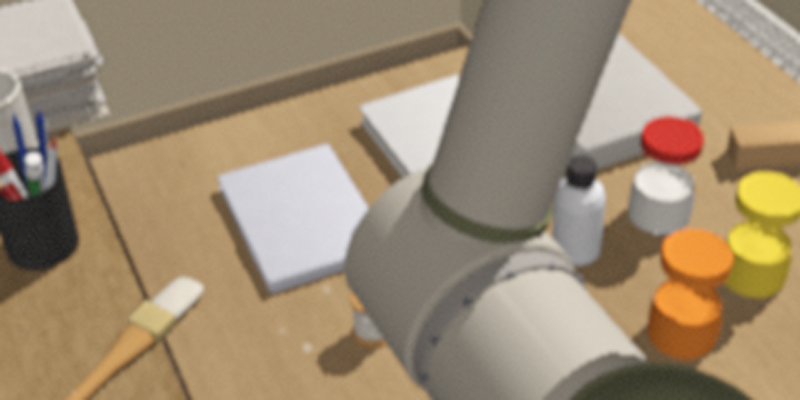

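The crops show the red-lidded white jar standing upright, with its lid at top (442,269) and 58–60 mm across against the given 61. That makes it the paste jar, at about (396,-305), because the yellow and orange jars are the excluded look-alikes. The right, grey book at (453,181) measures 219 x 150 mm, so it is the thickest. Its centre is at about (596,-348). The bristles' centre is at about (497,171), and the handle end is 192 mm away against the given 197.

I'll start toward the jar at travel height.

```bash
python3 -m jog '[[0.0305,-0.0128,0,0,0,0,0.01],[0.0305,-0.0128,0,0,0,0,0.01],[0.0305,-0.0128,0,0,0,0,0.01],[0.0305,-0.0128,0,0,0,0,0.01],[0.0305,-0.0128,0,0,0,0,0.01]]'
python3 -m jog '[[0.0305,-0.0128,0,0,0,0,0.01],[0.0305,-0.0128,0,0,0,0,0.01],[0.0305,-0.0128,0,0,0,0,0.01],[0.0305,-0.0128,0,0,0,0,0.01],[0.0305,-0.0128,0,0,0,0,0.01]]'
python3 -m jog '[[0,0,0,0,0,0,0.01],[0,0,0,0,0,0,0.01],[0,0,0,0,0,0,0.01]]'
python3 - <<'E'
from rig import sense,eyes
import cv2,numpy as np
from h import *
a=[eyes.capture(n)[:,:,::-1] for n in("top","scene")]
cv2.imwrite("pics/j1.png",np.hstack([cv2.resize(a[0][200:400,300:500],(400,400)),cv2.resize(a[1][100:300,320:520],(400,400))]))
print(sense()["joints"], proj("scene",sense()["eef_pos"]))
E
```

```text
time_s: 0.6
eef_pos: [266.2, -405.6, 242.1]
ee_rot: [-0.0, 0.992, 0.129, -0.0]
force: [1.2, 1.0, -0.2]
grip_width: 0.142
grip_force: 0.0
time_s: 1.1
eef_pos: [397.3, -304.6, 242.1]
ee_rot: [-0.0, 0.992, 0.129, -0.0]
force: [0.4, -0.8, -0.1]
grip_width: 0.116
grip_force: 0.0
time_s: 1.4
eef_pos: [395.8, -306.2, 242.1]
ee_rot: [-0.0, 0.992, 0.129, -0.0]
force: [-0.2, 0.2, 0.1]
grip_width: 0.12
grip_force: 0.0
[-8.93213335e-01  2.59017236e-01  1.56950667e+00 -1.61458593e-04
  1.31326962e+00  4.20225535e-01] (np.float64(425.61761931492816), np.float64(177.05971930816503))
```

View pics/j1.png

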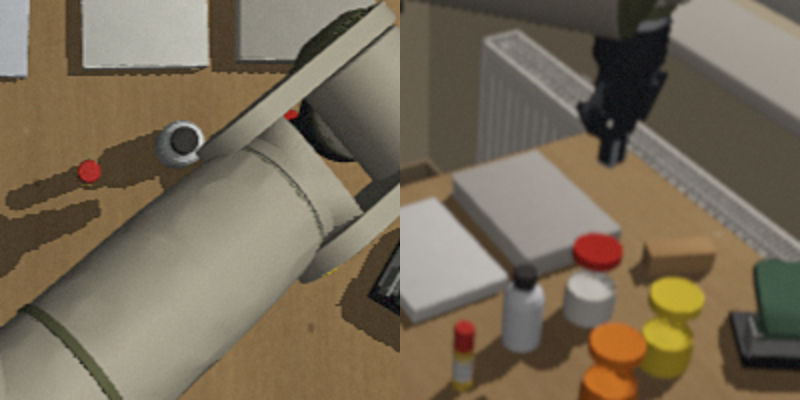

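The close look shows the gripper, nearly shut, above the red lid. In the scene view the lid is at about (419,225), against (417,224) predicted from the top view, so the position holds. I'll lower 91 mm over the lid and stay 2 s.

```bash
H='[0,0,0,0,0,0,0.01]'
python3 -m jog '[[0,0,0.02,0,0,0,0.01],[0,0,0.025,0,0,0,0.01],[0,0,0.025,0,0,0,0.01],[0,0,0.02,0,0,0,0.01],[0,0,0.001,0,0,0,0.01]]'
for i in 1 2 3 4; do python3 -m jog '[[0,0,0,0,0,0,0.01],[0,0,0,0,0,0,0.01],[0,0,0,0,0,0,0.01],[0,0,0,0,0,0,0.01],[0,0,0,0,0,0,0.01]]' | grep -E "eef|time|force:"; done
python3 - <<'E'
from rig import eyes
import cv2
cv2.imwrite("pics/j2.png",cv2.resize(eyes.capture("scene")[130:280,340:500,::-1],(640,600)))
E
```

```text
time_s: 2.0
eef_pos: [395.2, -305.3, 149.3]
ee_rot: [-0.002, 0.992, 0.128, -0.001]
force: [-0.0, 0.0, -0.6]
grip_width: 0.121
grip_force: 0.0
time_s: 2.5
eef_pos: [396.5, -305.8, 151.7]
force: [0.5, 0.0, 0.5]
grip_force: 0.0
time_s: 3.0
eef_pos: [396.4, -305.7, 151.3]
force: [0.7, 0.2, 1.2]
grip_force: 0.0
time_s: 3.5
eef_pos: [396.4, -305.7, 151.3]
force: [-0.6, -0.7, 0.3]
grip_force: 0.0
time_s: 4.0
eef_pos: [396.4, -305.7, 151.3]
force: [0.3, 0.2, 1.0]
grip_force: 0.0
```

View pics/j2.png

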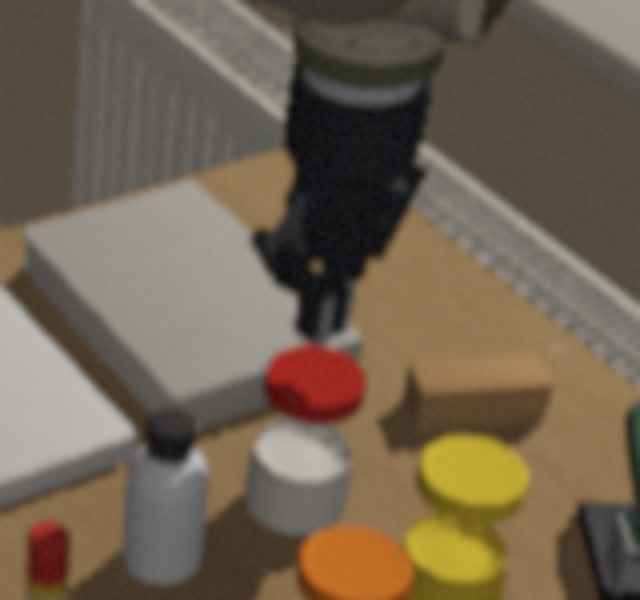

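The fingertips are centred about 3 cm above the red lid, touching nothing. Now up, and across to the brush at height.

```bash
python3 -m jog '[[0,0,-0.02,0,0,0,0.01],[0,0,-0.025,0,0,0,0.01],[0,0,-0.025,0,0,0,0.01],[0,0,-0.02,0,0,0,0.01],[0,0,-0.005,0,0,0,0.01]]' | grep -E "eef|force:"
python3 -m jog '[[0.0146,-0.029,0,0,0,0,0.01],[0.0146,-0.029,0,0,0,0,0.01],[0.0146,-0.029,0,0,0,0,0.01],[0.0146,-0.029,0,0,0,0,0.01],[0.0146,-0.029,0,0,0,0,0.01]]' | grep -E "eef|force:"
python3 -m jog '[[0.0146,-0.029,0,0,0,0,0.01],[0.0146,-0.029,0,0,0,0,0.01],[0.0146,-0.029,0,0,0,0,0.01],[0.0146,-0.029,0,0,0,0,0.01],[0.0146,-0.029,0,0,0,0,0.01]]' | grep -E "eef|force:"
python3 -m jog '[[0.0146,-0.029,0,0,0,0,0.01],[0.0146,-0.029,0,0,0,0,0.01],[0.0146,-0.029,0,0,0,0,0.01],[0.0146,-0.029,0,0,0,0,0.01],[0.0146,-0.029,0,0,0,0,0.01]]' | grep -E "eef|force:"
python3 -m jog '[[0,0,0,0,0,0,0.01],[0,0,0,0,0,0,0.01],[0,0,0,0,0,0,0.01]]'
python3 - <<'E'
from rig import eyes
from h import *
import cv2
cv2.imwrite("pics/b1.png",cv2.resize(eyes.capture("scene")[170:370,120:320,::-1],(600,600)))
print(proj("scene",(497,171,16)))
E
```

```text
eef_pos: [396.9, -306.2, 248.3]
force: [-0.1, -0.6, 0.3]
grip_force: 0.0
eef_pos: [429.7, -145.5, 245.4]
force: [0.5, 0.0, -0.8]
grip_force: 0.0
eef_pos: [463.2, 13.4, 245.4]
force: [-0.1, 0.1, -0.8]
grip_force: 0.0
eef_pos: [496.7, 172.2, 245.3]
force: [0.2, -0.2, -0.7]
grip_force: 0.0
time_s: 6.35
eef_pos: [496.6, 170.1, 245.8]
ee_rot: [0.0, 0.992, 0.129, -0.0]
force: [-0.1, 0.3, -0.1]
grip_width: 0.119
grip_force: 0.0
(np.float64(220.8069863063168), np.float64(288.1851569341247))
```

View pics/b1.png

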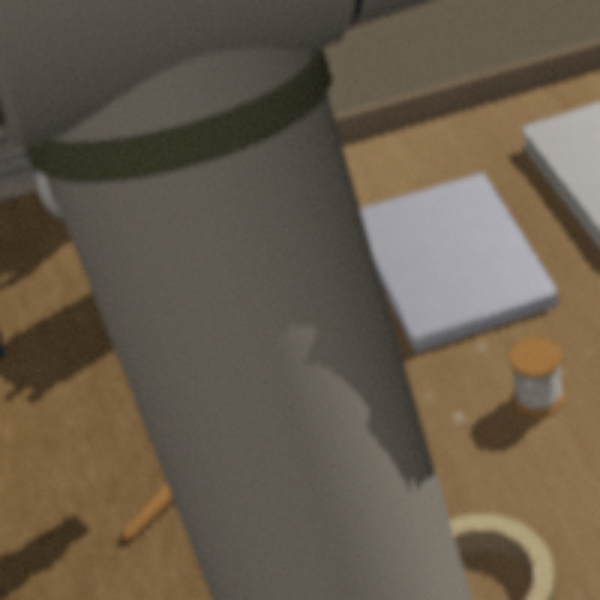

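The arm hides the brush here. In the first scene crop, though, the bristles' middle was at about (222,288), against (221,288) predicted, so the two cameras agree within about 4 mm. I'll go down 187 mm and stay 2 s.

```bash
python3 -m jog '[[0,0,0.02,0,0,0,0.01],[0,0,0.03,0,0,0,0.01],[0,0,0.03,0,0,0,0.01],[0,0,0.03,0,0,0,0.01],[0,0,0.025,0,0,0,0.01]]' | grep -E "eef|force:"
python3 -m jog '[[0,0,0.02,0,0,0,0.01],[0,0,0.015,0,0,0,0.01],[0,0,0.01,0,0,0,0.01],[0,0,0.007,0,0,0,0.01],[0,0,0,0,0,0,0.01]]' | grep -E "eef|force:"
for i in 1 2 3 4; do python3 -m jog '[[0,0,0,0,0,0,0.01],[0,0,0,0,0,0,0.01],[0,0,0,0,0,0,0.01],[0,0,0,0,0,0,0.01],[0,0,0,0,0,0,0.01]]' | grep -E "eef|time|force:"; done
```

```text
eef_pos: [496.4, 169.8, 109.9]
force: [1.0, 0.2, 0.3]
grip_force: 0.0
eef_pos: [496.6, 170.5, 58.9]
force: [-0.0, -0.1, -0.1]
grip_force: 0.0
time_s: 7.9
eef_pos: [496.9, 170.9, 59.4]
force: [0.2, 0.2, 0.6]
grip_force: 0.0
time_s: 8.4
eef_pos: [496.8, 170.8, 59.3]
force: [-0.2, 0.4, 0.1]
grip_force: 0.0
time_s: 8.9
eef_pos: [496.8, 170.8, 59.3]
force: [0.5, 1.1, 0.0]
grip_force: 0.0
time_s: 9.4
eef_pos: [496.8, 170.8, 59.3]
force: [-0.5, 1.4, 0.1]
grip_force: 0.0
```

```bash
python3 - <<'E'
from rig import eyes
import cv2,numpy as np
a=eyes.capture("top")[150:300,130:280,::-1];b=eyes.capture("scene")[200:350,140:290,::-1]
cv2.imwrite("pics/b2.png",np.hstack([cv2.resize(a,(400,400)),cv2.resize(b,(400,400))]))
E
```

```text
(no output)
```

View pics/b2.png

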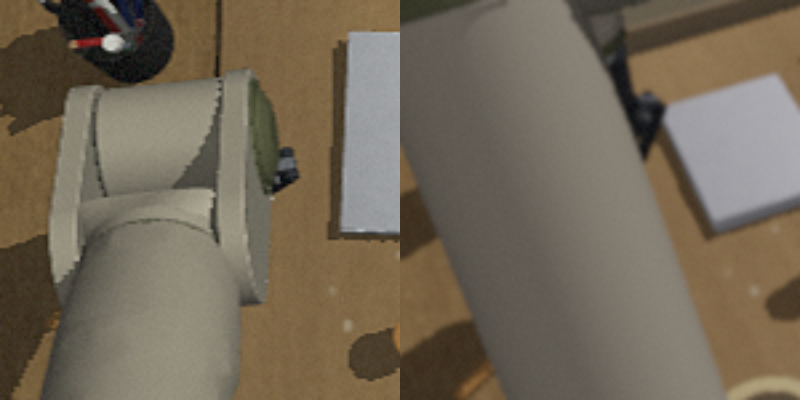

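The arm hides the bristles in both views. The wrist is clear of the pen pot, and the measured pose matches the target. Now up, and across to the thick book.

```bash
python3 -m jog '[[0,0,-0.025,0,0,0,0.01],[0,0,-0.04,0,0,0,0.01],[0,0,-0.045,0,0,0,0.01],[0,0,-0.045,0,0,0,0.01],[0,0,-0.03,0,0,0,0.01]]' | grep -E "eef|force:"
python3 -m jog '[[-0.0025,0.035,0,0,0,0,0.01],[-0.0025,0.035,0,0,0,0,0.01],[-0.0025,0.035,0,0,0,0,0.01],[-0.0025,0.035,0,0,0,0,0.01],[-0.0025,0.035,0,0,0,0,0.01]]' | grep -E "eef|force:"
python3 -m jog '[[-0.0025,0.035,0,0,0,0,0.01],[-0.0025,0.035,0,0,0,0,0.01],[-0.0025,0.035,0,0,0,0,0.01],[-0.0025,0.035,0,0,0,0,0.01],[-0.0025,0.035,0,0,0,0,0.01]]' | grep -E "eef|force:"
python3 -m jog '[[-0.0025,0.035,0,0,0,0,0.01],[-0.0025,0.035,0,0,0,0,0.01],[-0.0025,0.035,0,0,0,0,0.01],[-0.0025,0.035,0,0,0,0,0.01],[-0.0025,0.035,0,0,0,0,0.01]]' | grep -E "eef|force:"
python3 -m jog '[[0,0,0,0,0,0,0.01],[0,0,0,0,0,0,0.01],[0,0,0,0,0,0,0.01]]'
```

```text
eef_pos: [497.1, 170.9, 247.6]
force: [1.0, -0.3, -1.0]
grip_force: 0.0
eef_pos: [529.5, -2.9, 244.3]
force: [0.8, 0.7, 0.1]
grip_force: 0.0
eef_pos: [562.3, -175.4, 244.3]
force: [-0.4, -0.3, -0.0]
grip_force: 0.0
eef_pos: [594.9, -347.7, 244.2]
force: [0.0, -0.1, -0.2]
grip_force: 0.0
time_s: 11.8
eef_pos: [595.0, -345.3, 244.5]
ee_rot: [-0.0, 0.992, 0.129, 0.0]
force: [0.1, 0.5, 0.6]
grip_width: 0.118
grip_force: 0.0
```

```bash
python3 -m jog '[[0,0,0.02,0,0,0,0.01],[0,0,0.03,0,0,0,0.01],[0,0,0.03,0,0,0,0.01],[0,0,0.03,0,0,0,0.01],[0,0,0.02,0,0,0,0.01]]' | grep -E "eef|force:"
python3 -m jog '[[0,0.003,0.015,0,0,0,0.01],[0,0,0.012,0,0,0,0.01],[0,0,0.011,0,0,0,0.01],[0,0,0,0,0,0,0.01],[0,0,0,0,0,0,0.01]]' | grep -E "eef|force:"
for i in 1 2 3 4; do python3 -m jog '[[0,0,0,0,0,0,0.01],[0,0,0,0,0,0,0.01],[0,0,0,0,0,0,0.01],[0,0,0,0,0,0,0.01],[0,0,0,0,0,0,0.01]]' | grep -E "eef|time|force:"; done
python3 - <<'E'
from rig import eyes
import cv2,numpy as np
a=eyes.capture("top")[120:340,340:560,::-1];b=eyes.capture("scene")[110:310,290:490,::-1]
cv2.imwrite("pics/k.png",np.hstack([cv2.resize(a,(400,400)),cv2.resize(b,(400,400))]))
E
```

```text
eef_pos: [594.6, -344.6, 112.6]
force: [-0.5, 0.3, 1.3]
grip_force: 0.0
eef_pos: [595.9, -349.3, 76.9]
force: [-0.1, -0.3, -0.1]
grip_force: 0.0
time_s: 13.3
eef_pos: [595.7, -349.2, 76.4]
force: [0.8, 0.3, 0.2]
grip_force: 0.0
time_s: 13.8
eef_pos: [595.7, -349.2, 76.3]
force: [0.0, 0.2, -1.1]
grip_force: 0.0
time_s: 14.3
eef_pos: [595.7, -349.2, 76.3]
force: [0.6, 0.5, -0.1]
grip_force: 0.0
time_s: 14.8
eef_pos: [595.7, -349.2, 76.3]
force: [-0.7, -0.8, -0.2]
grip_force: 0.0
```

View pics/k.png

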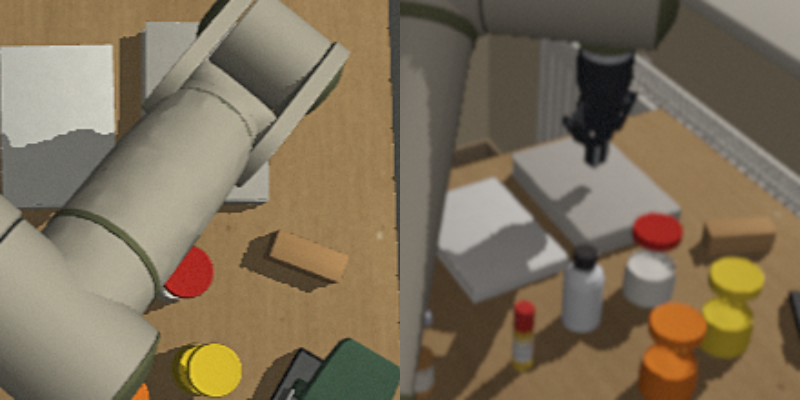

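The gripper points straight down just above the middle of the thickest book (scene crop about (595,160)). The jar and bottle stand where they were. I'm handing in.

```bash
python3 -c "from rig import finish_job; print(finish_job())"
```

```text
the job is handed in; nothing more can be done
None
```

I handed the job in with the arm still over the thickest book, after pointing for about 2 s each at the paste jar's lid, the brush bristles and that book's cover; no contact showed in the force readings, and the arm hid the bristles from both cameras, so that stop rests on the position measured beforehand.

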